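# Stack clock dials with a cork separator

## Task

Pack the second brass clock dial onto the storage stand: lay the cork separator flat over the dial that is already there, then the second dial on top of it, both threaded over the post and squared up lengthwise with the stand, and last thread the steel collar down the post until it sits fully home on the top dial. Lower each piece rather than dropping it, never let the two brass dials touch, leave the tins, jar, cup and oil bottles where they stand, and let go of everything.

Things in the scene. Friction and masses are not known exactly. Their poses are not given: they have to be found in the camera images.
- rack: Storage stand, fixed, standing anywhere on the bench: dark wooden foot 150 x 90 x 10 mm, on it a narrower dark wooden step 100 x 46 mm whose top is 22 mm above the bench, and from its centre an upright steel post 10 mm in diameter with a tapered tip, its top 90 mm above the bench. Origin: centre of the underside (post axis, bench level); x along its long side, z up
- dial_below: Rectangular brass clock dial plate with black marks, 120 x 62 x 10 mm, with a 20 mm centre hole; it lies on the stand's step already, threaded on the post (loose, its underside 22 mm and its top 32 mm above the bench). Origin: centre of its underside; x along the length, z up
- separator: Plain brown cork separator sheet, rigid, 132 x 66 x 6 mm, with a 20 mm centre hole; at the start it lies on a blue pad, its underside 12 mm above the bench. About 40 g. Origin: centre of its underside; x along the length, z up; both ends are alike
- dial: The second brass dial plate, the same as the first: 120 x 62 x 10 mm, 20 mm centre hole, about 250 g; at the start it lies on a blue pad, its underside 12 mm above the bench. Origin: centre of its underside; x along the length, z up; both ends count alike
- collar: Loose steel collar (thick ring) 44 mm outside diameter, 16 mm bore, 24 mm tall, standing on the bench, bore upright. About 120 g. Origin: centre of its underside; z up
- pad_sep: Fixed blue pad 100 x 44 x 12 mm under the separator, same direction as it and narrower, so that fingers can reach past the sheet's long edges. Origin: centre of its underside
- pad_dial: Fixed blue pad 100 x 44 x 12 mm under the second dial, as the other. Origin: centre of its underside
- tin_a: Bystander: small red round tin 40 mm across, 40 mm tall, standing beside one of the blue pads, about 10 mm from a long edge of the sheet there, so that one half of that edge is hemmed in: grip the sheet at the free half. Origin: centre of its underside
- tin_b: Bystander: small blue round tin 40 mm across, 40 mm tall, standing beside the other blue pad, about 10 mm from a long edge of the sheet there, so that one half of that edge is hemmed in: grip the sheet at the free half. Origin: centre of its underside
- jar: Bystander: amber jar with black lid, 48 mm across, 75 mm tall. Origin: centre of its underside
- cup: Bystander: open yellow cup, 52 mm across, 70 mm tall. Origin: centre of its underside
- oil_left: Bystander: white oil bottle with red cap, 40 mm across, 95 mm tall. Origin: centre of its underside
- oil_right: Bystander: green oil bottle with white cap, 40 mm across, 95 mm tall. Origin: centre of its underside
Things that resemble listed ones, but are neither listed nor needed, are in the scene too. Of the things like the separator, leave any that is black; of the rest the larger one is meant. There is more than one size of the collar; the job needs the middle-sized.

How it is judged:
On the way, in this order (a step that is already met when the one before it is completed fails the run):
1. The separator lies flat on the lower dial, on the post and squared up with the stand (z of dial_below in the frame of rack between 0.019 and 0.025 m and horizontal distance between each of dial_below, separator and rack below 0.008 m and angle between each of dial_below, separator's own z axis and vertical below 0.06 rad and angle between the x axis of each of dial_below, separator and the x axis of rack, either way round below 0.11 rad and z of separator in the frame of rack between 0.029 and 0.035 m), for 0.2 s.
2. The second dial lies flat on the separator, on the post and squared up with the stand (all of step 1 and z of dial in the frame of rack between 0.035 and 0.041 m and horizontal distance between dial and rack below 0.008 m and angle between dial's own z axis and vertical below 0.06 rad and angle between the x axis of dial and the x axis of rack, either way round below 0.11 rad), for 0.2 s.
At the end, for the whole second after the job is handed in: On the post, from below: first dial, separator, second dial, collar; each flat (0.06 rad), centred within 8 mm and home (undersides 22, 32, 38, 48 mm above the bench, within 3 mm); dials and separator parallel to the stand within 0.11 rad; all released and at rest (all of step 2 and z of collar in the frame of rack between 0.045 and 0.051 m and horizontal distance between collar and rack below 0.008 m and angle between collar's own z axis and vertical below 0.06 rad and linear speed of each of separator, dial, collar below 0.02 m/s and contact force between the fingers and separator below 0.1 N and contact force between the fingers and dial below 0.1 N and contact force between the fingers and collar below 0.1 N); the robot touches nothing.
It fails at once if The two brass dials touch one another (contact force between dial and dial_below above 0.5 N).
It fails at once if The separator, second dial or collar is dropped onto the stack (moving faster than 0.5 m/s with no finger on it) ((horizontal distance between separator and rack below 0.05 m and contact force between the fingers and separator below 0.05 N and linear speed of separator above 0.5 m/s) or (horizontal distance between dial and rack below 0.05 m and contact force between the fingers and dial below 0.05 N and linear speed of dial above 0.5 m/s) or (horizontal distance between collar and rack below 0.05 m and contact force between the fingers and collar below 0.05 N and linear speed of collar above 0.5 m/s)).
It fails at once if A tin, jar, cup or oil bottle is knocked over or pushed more than 20 mm (distance of any of tin_a, tin_b, jar, cup, oil_left, oil_right from where it was at the start of the episode above 0.02 m or angle between any of tin_a, tin_b, jar, cup, oil_left, oil_right's own z axis and vertical above 0.6 rad).
It also fails if it takes over 72 s, if anything falls off the work surface, if the arm or the gripper's body presses on something with over 40 N, if the wrist force passes 120 N, or if a joint passes its speed limit or range.

## Robot

A 6-joint arm with a two-finger parallel gripper is mounted at the origin on the work surface. World frame = base frame: x ahead of the robot, y to its left, z up, the work surface at z = 0. Lengths are in m, angles in rad, forces in N, time in s.
With the tool pointing down it reaches from about 0.375 to 0.9 m from the base axis. Payload 3.1 kg.
Tool frame: the origin (TCP) lies midway between the tips of the shut fingers; the grasp point (between the pads) lies 19 mm behind it (manip.pinch_z is the distance from the TCP to the grasp point, in m); z points along the fingers, y is the line along which they close (so a half turn about z gives the same grasp; the last joint's range is limited). The gripper opens to 85 mm and grips with 20 to 120 N. Pads are 22 mm wide; open, the fingers measure 114 mm over their backs; the gripper's body (76 mm by 85 mm) begins 54 mm behind the grasp point. The pads swing forward as they close: fully open they stand 13 mm farther back than shut.
Start: joints at [-1.373, 0.527, 1.433, -0, 1.181, -0.178], TCP at [0.229, -0.581, 0.231] pointing down, gripper open.
Joint ranges: [-3.08, 3.08], [-0.75, 2.2], [0.22, 2.44], [-1.43, 4.57], [0, 2.65], [-2.85, 2.85]. Speed limits (rad/s): [2.79, 2.79, 3.14, 3.14, 3.14, 3.14].

## Interface

Orientations are given as a unit quaternion [x, y, z, w].
In Python, from station import manip, viewer, ticket gives the robot as it stands.
- The arm moves only by the shell command python3 -m creep 'ROWS' [FORCE]. ROWS is JSON, a list of rows, each an object with "slide": the shift along the tool's x, y, z in cm, a list of three; "angular": the turn, a rotation vector about the tool's x, y, z in rad, a list of three; "claw": the opening, from -1 (shut) to 1 (fully open). A call has 1 to 10 rows; each row shifts and turns the commanded pose from where the row before left it, along the tool's axes as they then stand; what a row does not reach is not made up. A row lasts 1/12 s, in which the tool goes at most 41.7 mm and 7.16 degrees, less where a joint would pass 70% of its speed; a pose out of reach is approached as far as the arm can. A call with a gripper value outside its range is refused whole. The fingers move at their own pace and stop on an object; FORCE is the grip in N (left out, the last holds). Time passes only in rows, so rows that do not move let the fingers close. It gives the time, the measured TCP pose, the force, the opening and the grip force at its end, in the units of the state.
- manip.sense(): the state, without advancing time (a new reading comes with each control period).
- viewer.snapshot(name): name is "scene" or "top"; returns the picture (400x640x3 uint8, blue, green, red); there is no depth.
- viewer.calibration(name): a dict with "fov_y" (degrees; the focal length in pixels is half the picture's height over the tangent of half this angle, whatever the lens; pixels are square), "cx", "cy" (the principal point, pixels), "T" (4x4, takes a point from camera to world coordinates). Camera axes: x right, y up, looking along -z (the intrinsics and any distortion apply to the point x, -y, -z); pixel columns grow to the right and rows downward; lengths in m; the calibration is good to about 2 mm. A picture is of the moment at which its call begins. calibration takes no time and is no camera call.
- ticket.sign_off(): hands the job in; it is judged then, once.
The state is a dict: "t": time; "q": joint angles; "qd": joint speeds; "tau": joint torques, N m; "tcp_pos": TCP position; "tool_rot": TCP orientation; "force": force on the tool from outside, world axes, zero at the start; "ft_torque": the same for the moment, N m; "finger_gap": opening from 0.0 (shut) to 1.0 (fully open); "gripper_force": force on a finger pad.
Only numpy, scipy, OpenCV 4.12 (cv2) and the standard library are available. Lean on these libraries where they do the work, as an engineer would, in place of code of your own. Each camera call takes 0.05 s, during which the arm holds its last target. There are 200 camera calls.

## Working session

There is one attempt and no reset: what is moved stays moved. The work goes in short steps, Python scripts to look and compute and a shell command to move; the robot and the scene stay as the last step left them, time stands still between calls to the robot, and variables do not carry over. Pictures are saved under pics/ and viewed, at most 10 in all, crops included, and the job is handed in when it is done.

```bash
mkdir -p pics; ls
python3 - <<'E'
from station import manip, viewer
import cv2
for n in("scene","top"):
    cv2.imwrite(f"pics/{n}0.png",viewer.snapshot(n)); print(viewer.calibration(n))
print(manip.sense(), manip.pinch_z)
E
```

```text
pics
{'fov_y': 42.36543331226551, 'cx': 308.681029180442, 'cy': 207.3168427659112, 'T': array([[-0.49653899, -0.73760824,  0.457584  ,  1.2015801 ],
       [ 0.86795561, -0.41577639,  0.27163037,  0.42473721],
       [-0.01010418,  0.53203767,  0.8466604 ,  1.30716805],
       [ 0.        ,  0.        ,  0.        ,  1.        ]])}
{'fov_y': 55.68073968057432, 'cx': 318.5910510436237, 'cy': 194.5126785722336, 'T': array([[ 0.07087954,  0.97543376, -0.2085787 ,  0.3454197 ],
       [-0.99748361,  0.06964598, -0.01326183, -0.00274992],
       [ 0.00159063,  0.20899383,  0.97791567,  0.90525209],
       [ 0.        ,  0.        ,  0.        ,  1.        ]])}
{'t': 0.1, 'q': array([-1.37349677e+00,  5.28371282e-01,  1.43376221e+00, -5.29308571e-06,
        1.18140221e+00, -1.78500196e-01]), 'qd': array([ 0.00079451, -0.00151508, -0.0005991 ,  0.00156349, -0.00016558,
        0.00023265]), 'tau': array([-2.46882082e-04, -4.43304920e+01, -1.78586411e+01, -1.88076156e-04,
        3.89890556e-03,  3.41264467e-05]), 'tcp_pos': array([ 0.22928442, -0.5807391 ,  0.23043646]), 'tool_rot': array([ 9.82398045e-01,  1.86797051e-01, -1.15791920e-05, -9.71455511e-04]), 'force': array([ 0.28495788,  0.35619578, -0.29459483]), 'ft_torque': array([ 0.02128621,  0.00265879, -0.03258428]), 'gripper_force': 0.0, 'finger_gap': 1.0029603577780914} 0.0187
```

View pics/top0.png

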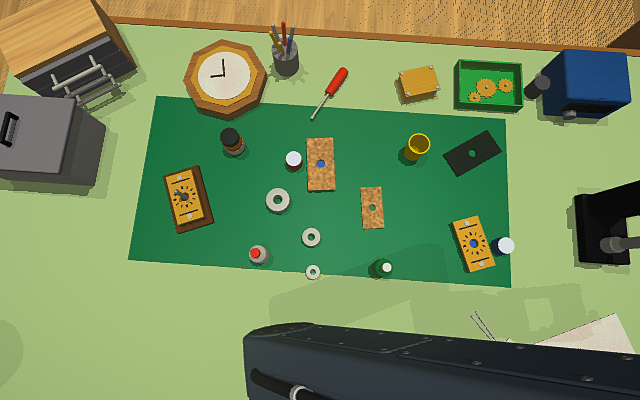

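View pics/scene0.png

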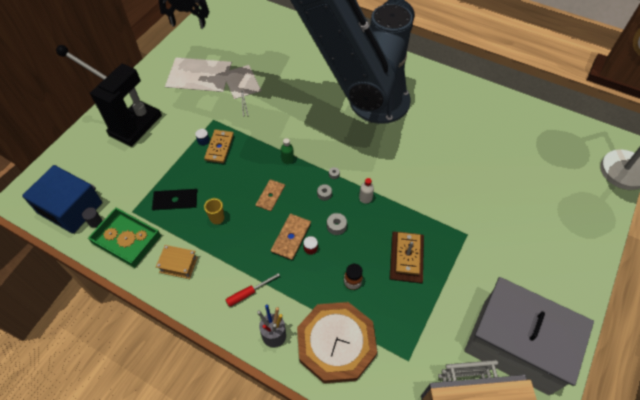

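Top view: the stand is at (187,198) and the large cork at (321,164), with the red tin at (293,160). The second dial is at (473,244), with the blue tin at (505,245). The middle collar is at (311,237). The scene view agrees. Next, an enlarged composite.

```bash
cat > h.py <<'E'
import numpy as np, cv2
from station import manip, viewer
def K(n):
    c=viewer.calibration(n); f=200/np.tan(np.radians(c["fov_y"]/2)); return c,f
def p2w(n,u,v,z):
    c,f=K(n); d=c["T"][:3,:3]@np.array([(u-c["cx"])/f,-(v-c["cy"])/f,-1]); o=c["T"][:3,3]
    return o+d*(z-o[2])/d[2]
def w2p(n,p):
    c,f=K(n); q=c["T"][:3,:3].T@(np.asarray(p)-c["T"][:3,3]); return np.array([c["cx"]+f*q[0]/-q[2],c["cy"]-f*q[1]/-q[2]])
E
python3 - <<'E'
from h import *
im=cv2.imread("pics/top0.png")
def crop(cx,cy): 
    x,y=cx-50,cy-37; return cv2.resize(im[y:y+75,x:x+100],(400,300),interpolation=cv2.INTER_CUBIC)
C=np.vstack([np.hstack([crop(187,198),crop(315,164)]),np.hstack([crop(305,232),crop(480,244)])])
cv2.imwrite("pics/comp.png",C)
for n,pts in dict(rack=(187,198,.03),sep=(321,164,.018),dial=(473,244,.022),col=(311,237,.024)).items():
    w=p2w("top",*pts); print(n,w,w2p("scene",w))
E
```

```text
rack [0.50162152 0.31796312 0.03      ] [405.28420563 250.17800437]
sep [0.61095406 0.00881609 0.018     ] [289.53612736 234.37042714]
dial [ 0.44214222 -0.35669307  0.022     ] [218.42940437 144.26892975]
col [0.43141353 0.01964059 0.024     ] [323.26794001 189.38456409]
```

View pics/comp.png

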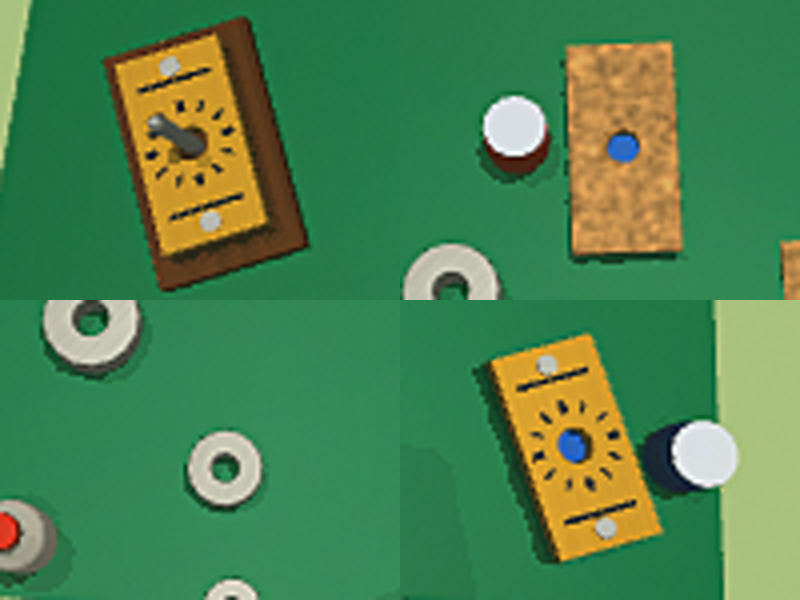

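The composite shows the dial, cork and foot corners clearly: post tip at crop (155,122), mid collar at (225,467), cork hole at (623,147) and dial hole at (574,446). Next I fit rectangles of known size to these.

```bash
cat > fit.py <<'E'
from h import *
O=dict(r=(137,161,0,0),s=(265,127,400,0),c=(255,195,0,300),d=(430,207,400,300))
def W(k,X,Y,z):
    a,b,dx,dy=O[k]; return p2w("top",a+(X-dx+.5)/4-.5,b+(Y-dy+.5)/4-.5,z)
def rect(name,k,pts,z,L,B):
    P=np.array([W(k,*p,z)[:2] for p in pts]); c=P.mean(0)
    l=((P[0]-P[3])+(P[1]-P[2]))/2; b=((P[1]-P[0])+(P[2]-P[3]))/2
    print(name,c.round(4),"yaw",round(float(np.arctan2(l[1],l[0])),4),"short",round(float(np.arctan2(b[1],b[0])),4),"size",np.linalg.norm(l).round(4),np.linalg.norm(b).round(4),L,B)
rect("foot","r",[(105,60),(247,17),(309,245),(165,290)],.010,.15,.09)
rect("below","r",[(115,66),(217,35),(268,222),(163,252)],.032,.12,.062)
rect("sep","s",[(567,44),(671,42),(683,248),(572,250)],.018,.132,.066)
rect("dial","d",[(496,361),(590,335),(662,531),(562,558)],.022,.12,.062)
for n,a in dict(tip=("r",155,122,.09),postroot=("r",190,146,.032),holes=("s",623,147,.015),holed=("d",574,446,.018),collar=("c",225,467,.024),tinb=("d",704,455,.04),tina=("s",515,127,.04)).items(): print(n,W(*a).round(4))
print("collar d", np.linalg.norm(W("c",188,467,.024)-W("c",262,467,.024)))
def bp(u,v,z): return p2w("top",u,v,z).round(3)
print("jar",bp(231,134,.075),"cup",bp(419,144,.07),"oilL",bp(255,253,.095),"oilR",bp(387,267,.095),"bigcol",bp(277.5,199,.03))
E
python3 fit.py
```

```text
foot [0.5044 0.3223] yaw 0.3923 short -1.1887 size 0.1484 0.0884 0.15 0.09
below [0.505  0.3243] yaw 0.3931 short -1.2005 size 0.1182 0.0623 0.12 0.062
sep [0.614  0.0104] yaw 0.1095 short -1.48 size 0.1309 0.0655 0.132 0.066
dial [ 0.445  -0.3588] yaw 0.3321 short -1.2401 size 0.1176 0.0597 0.12 0.062
tip [0.5044 0.3237 0.09  ]
postroot [0.5029 0.3243 0.032 ]
holes [0.6133 0.0105 0.015 ]
holed [ 0.4446 -0.3586  0.018 ]
collar [0.4328 0.02   0.024 ]
tinb [ 0.4423 -0.4235  0.04  ]
tina [0.6136 0.0752 0.04  ]
collar d 0.04300528413049742
jar [0.651 0.221 0.075] cup [ 0.66  -0.216  0.07 ] oilL [0.382 0.134 0.095] oilR [ 0.373 -0.146  0.095] bigcol [0.514 0.105 0.03 ]
```

Run:
```python
from h import *
im=cv2.imread("pics/scene0.png")
def box(c,yaw,L,B,z):
    R=np.array([[np.cos(yaw),-np.sin(yaw)],[np.sin(yaw),np.cos(yaw)]])
    return [np.r_[np.array(c)+R@np.array([a*L/2,b*B/2]),z] for a,b in((1,1),(1,-1),(-1,-1),(-1,1))]
def crop(cx,cy,pts):
    x,y=cx-40,cy-30; o=cv2.resize(im[y:y+60,x:x+80],(400,300),interpolation=cv2.INTER_CUBIC)
    p=np.array([(w2p("scene",q)-[x,y]+.5)*5-.5 for q in pts]).round().astype(int)
    if len(p)>1: cv2.polylines(o,[p.reshape(-1,1,2)],True,(255,0,255),1)
    return o
ring=[np.r_[.4328+.022*np.cos(t),.02+.022*np.sin(t),.024] for t in np.linspace(0,6.28,40)]
C=np.vstack([np.hstack([crop(408,254,box((.505,.3235),.39,.12,.062,.032)),crop(292,236,box((.6137,.0104),.1,.132,.066,.018))]),
 np.hstack([crop(323,190,ring),crop(218,146,box((.445,-.3588),.331,.12,.062,.022))])])
cv2.imwrite("pics/ov.png",C)
```

```text
(no output)
```

View pics/ov.png

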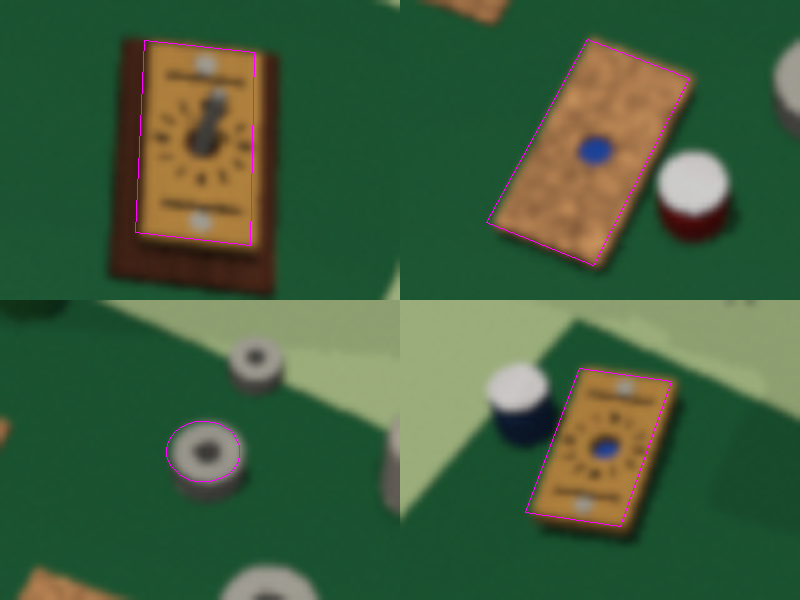

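The overlay fits both views to within about 1 px (2 mm), so the positions are good. Now a helper to work out the deltas.

```bash
cat > go.py <<'E'
import sys; from h import *
from scipy.spatial.transform import Rotation as R
# usage: go.py x y z yaw : turn about tool (rotvec), then slide in turned tool frame, cm
x,y,z,f=map(float,sys.argv[1:5]); s=manip.sense()
Rc=R.from_quat(s["tool_rot"]); Rt=R.from_matrix(np.array([[np.cos(f),np.sin(f),0],[np.sin(f),-np.cos(f),0],[0,0,-1]]).T) if 0 else R.from_matrix(np.column_stack([[np.cos(f),np.sin(f),0],[np.sin(f),-np.cos(f),0],[0,0,-1]]))
print("t",round(s["t"],2),"tcp",s["tcp_pos"].round(4),"gap",round(s["finger_gap"],3),"F",s["force"].round(1),"gf",round(s["gripper_force"],1))
print("turn",(Rc.inv()*Rt).as_rotvec().round(4),"slide cm",(Rt.inv().apply(np.array([x,y,z])-s["tcp_pos"])*100).round(2))
E
python3 go.py .5789 .0069 .08 .1
```

```text
t 0.1 tcp [ 0.2293 -0.5807  0.2304] gap 1.003 F [ 0.3  0.4 -0.3] gf 0.0
turn [-1.900e-03 -1.000e-04  2.758e-01] slide cm [ 40.65 -54.98  15.04]
```

```bash
python3 -m creep '[{"slide":[0,0,0],"angular":[0,0,0.092],"claw":1},{"slide":[0,0,0],"angular":[0,0,0.092],"claw":1},{"slide":[0,0,0],"angular":[0,0,0.092],"claw":1},{"slide":[2,-2.75,0],"angular":[0,0,0],"claw":1},{"slide":[2,-2.75,0],"angular":[0,0,0],"claw":1},{"slide":[2,-2.75,0],"angular":[0,0,0],"claw":1},{"slide":[2,-2.75,0],"angular":[0,0,0],"claw":1},{"slide":[2,-2.75,0],"angular":[0,0,0],"claw":1},{"slide":[2,-2.75,0],"angular":[0,0,0],"claw":1},{"slide":[2,-2.75,0],"angular":[0,0,0],"claw":1}]' 60; python3 -m creep '[{"slide":[2,-2.75,0],"angular":[0,0,0],"claw":1},{"slide":[2,-2.75,0],"angular":[0,0,0],"claw":1},{"slide":[2,-2.75,0],"angular":[0,0,0],"claw":1},{"slide":[2,-2.75,0],"angular":[0,0,0],"claw":1},{"slide":[2,-2.75,0],"angular":[0,0,0],"claw":1},{"slide":[2,-2.75,0],"angular":[0,0,0],"claw":1},{"slide":[2,-2.75,0],"angular":[0,0,0],"claw":1},{"slide":[2,-2.75,0],"angular":[0,0,0],"claw":1},{"slide":[2,-2.75,0],"angular":[0,0,0],"claw":1},{"slide":[2,-2.75,0],"angular":[0,0,0],"claw":1}]'; python3 -m creep '[{"slide":[0,0,0],"angular":[0,0,0],"claw":1},{"slide":[0,0,0],"angular":[0,0,0],"claw":1}]'; python3 go.py .5789 .0069 .08 .1
```

```text
t: 0.93
tcp_pos: [0.3499, -0.3741, 0.231]
tool_rot: [0.999, 0.05, -0.0, -0.0]
force: [0.2, -0.3, 0.3]
finger_gap: 1.0
gripper_force: 0.0
t: 1.77
tcp_pos: [0.5215, -0.0806, 0.2311]
tool_rot: [0.999, 0.05, -0.0, -0.0]
force: [0.1, -0.1, 1.1]
finger_gap: 0.998
gripper_force: 0.0
t: 1.93
tcp_pos: [0.5213, -0.0807, 0.2309]
tool_rot: [0.999, 0.052, -0.0, -0.0]
force: [-0.6, -0.8, -0.6]
finger_gap: 1.0
gripper_force: 0.0
t 1.93 tcp [ 0.5213 -0.0807  0.2309] gap 1.0 F [-0.6 -0.8 -0.6] gf 0.0
turn [-0.0001  0.0009  0.0038] slide cm [ 6.6  -8.14 15.09]
```

```bash
python3 -m creep '[{"slide":[2.2,-2.7,0],"angular":[0,0,0],"claw":1},{"slide":[2.2,-2.7,0],"angular":[0,0,0],"claw":1},{"slide":[2.2,-2.74,0],"angular":[0,0,0],"claw":1},{"slide":[0,0,3],"angular":[0,0,0],"claw":1},{"slide":[0,0,3],"angular":[0,0,0],"claw":1},{"slide":[0,0,3],"angular":[0,0,0],"claw":1},{"slide":[0,0,3],"angular":[0,0,0],"claw":1},{"slide":[0,0,3],"angular":[0,0,0],"claw":1},{"slide":[0,0,2.5],"angular":[0,0,0],"claw":1},{"slide":[0,0,0],"angular":[0,0,0],"claw":1}]' 60; python3 go.py .5789 .0069 .003 .1
python3 - <<'E'
from h import *
a=viewer.snapshot("top")[110:220,240:400]; b=viewer.snapshot("scene")[180:290,210:370]
cv2.imwrite("pics/pre1.png",cv2.resize(np.vstack([a,b]),None,fx=2.7,fy=2.7,interpolation=cv2.INTER_CUBIC))
E
```

```text
t: 2.77
tcp_pos: [0.5744, 0.0042, 0.0514]
tool_rot: [0.999, 0.049, -0.005, -0.001]
force: [0.2, -0.3, 0.4]
finger_gap: 0.997
gripper_force: 0.0
t 2.77 tcp [0.5744 0.0042 0.0514] gap 0.997 F [ 0.2 -0.3  0.4] gf 0.0
turn [-0.0027  0.0108 -0.0022] slide cm [ 0.48 -0.22  4.84]
```

View pics/pre1.png

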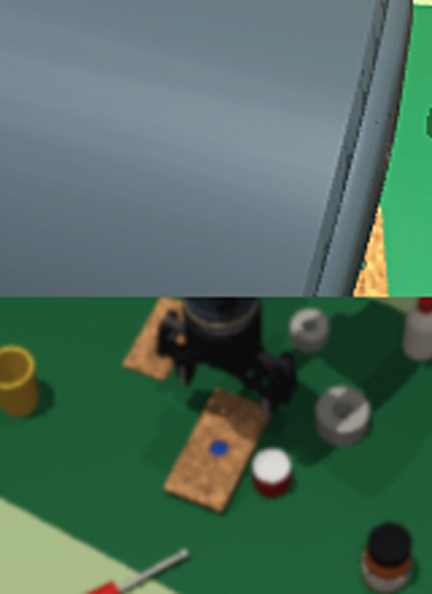

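The gripper straddles the near half of the cork, clear of the red tin. Now descend.

```bash
python3 -m creep '[{"slide":[0,0,1],"angular":[0,0,0],"claw":1},{"slide":[0,0,0],"angular":[0,0,0],"claw":1},{"slide":[0,0,0],"angular":[0,0,0],"claw":1}]'; python3 go.py .5789 .0069 .003 .1
```

```text
t: 3.12
tcp_pos: [0.5793, 0.0049, 0.0473]
tool_rot: [0.999, 0.05, 0.001, 0.0]
force: [-0.2, -0.7, 0.2]
finger_gap: 1.001
gripper_force: 0.0
t 3.12 tcp [0.5793 0.0049 0.0473] gap 1.001 F [-0.2 -0.7  0.2] gf 0.0
turn [ 0.0005 -0.0016 -0.0005] slide cm [-0.02 -0.2   4.43]
```

```bash
python3 -m creep '[{"slide":[0,-0.2,1.2],"angular":[0,0,0],"claw":1},{"slide":[0,0,1.2],"angular":[0,0,0],"claw":1},{"slide":[0,0,1],"angular":[0,0,0],"claw":1},{"slide":[0,0,1],"angular":[0,0,0],"claw":1},{"slide":[0,0,0],"angular":[0,0,0],"claw":1},{"slide":[0,0,0],"angular":[0,0,0],"claw":1}]'; python3 go.py .5789 .0069 .003 .1;  python3 -m creep '[{"slide":[0,0,0],"angular":[0,0,0],"claw":0.4},{"slide":[0,0,0],"angular":[0,0,0],"claw":0.2},{"slide":[0,0,0],"angular":[0,0,0],"claw":0.2},{"slide":[0,0,0],"angular":[0,0,0],"claw":0.2},{"slide":[0,0,0],"angular":[0,0,0],"claw":0.2},{"slide":[0,0,0],"angular":[0,0,0],"claw":0.2}]' 30
```

```text
t: 3.62
tcp_pos: [0.5777, 0.0075, 0.001]
tool_rot: [0.999, 0.05, -0.001, -0.0]
force: [0.2, -0.3, 0.6]
finger_gap: 0.999
gripper_force: 0.0
t 3.62 tcp [0.5777 0.0075 0.001 ] gap 0.999 F [ 0.2 -0.3  0.6] gf 0.0
turn [-0.0007  0.0024 -0.0001] slide cm [ 0.12  0.07 -0.2 ]
t: 4.12
tcp_pos: [0.5789, 0.0072, 0.0028]
tool_rot: [0.999, 0.05, 0.001, 0.0]
force: [0.1, 0.1, 2.9]
finger_gap: 0.76
gripper_force: 33.4
```

```bash
python3 -m creep '[{"slide":[0,0,-1],"angular":[0,0,0],"claw":0.2},{"slide":[0,0,-2],"angular":[0,0,0],"claw":0.2},{"slide":[0,0,-3],"angular":[0,0,0],"claw":0.2},{"slide":[0,0,-3],"angular":[0,0,0],"claw":0.2},{"slide":[0,0,-3],"angular":[0,0,0],"claw":0.2},{"slide":[0,0,-3],"angular":[0,0,0],"claw":0.2},{"slide":[0,0,-2],"angular":[0,0,0],"claw":0.2},{"slide":[0,0,0],"angular":[0,0,0],"claw":0.2}]'; python3 go.py .4724 .3111 .17 .388
```

```text
t: 4.78
tcp_pos: [0.5814, 0.0068, 0.1778]
tool_rot: [0.999, 0.05, 0.005, 0.001]
force: [0.9, -0.9, -0.4]
finger_gap: 0.759
gripper_force: 33.4
t 4.78 tcp [0.5814 0.0068 0.1778] gap 0.759 F [ 0.9 -0.9 -0.4] gf 33.4
turn [ 0.0042 -0.0094 -0.288 ] slide cm [  1.42 -32.29   0.78]
```

```bash
python3 -m creep '[{"slide":[0,0,0],"angular":[0,0,-0.072],"claw":0.2},{"slide":[0,0,0],"angular":[0,0,-0.072],"claw":0.2},{"slide":[0,0,0],"angular":[0,0,-0.072],"claw":0.2},{"slide":[0,0,0],"angular":[0,0,-0.072],"claw":0.2},{"slide":[0,-2,0],"angular":[0,0,0],"claw":0.2},{"slide":[0.3,-3,0],"angular":[0,0,0],"claw":0.2},{"slide":[0.3,-3,0],"angular":[0,0,0],"claw":0.2},{"slide":[0.3,-3,0],"angular":[0,0,0],"claw":0.2},{"slide":[0.3,-3,0],"angular":[0,0,0],"claw":0.2},{"slide":[0.2,-3,0],"angular":[0,0,0],"claw":0.2}]'; python3 -m creep '[{"slide":[0,-3,0],"angular":[0,0,0],"claw":0.2},{"slide":[0,-3,0],"angular":[0,0,0],"claw":0.2},{"slide":[0,-3,0],"angular":[0,0,0],"claw":0.2},{"slide":[0,-3,0],"angular":[0,0,0],"claw":0.2},{"slide":[0,-2,0],"angular":[0,0,0],"claw":0.2},{"slide":[0,0,0],"angular":[0,0,0],"claw":0.2},{"slide":[0,0,0],"angular":[0,0,0],"claw":0.2},{"slide":[0,0,0],"angular":[0,0,0],"claw":0.2}]';python3 go.py .4724 .3111 .12 .388
```

```text
t: 5.62
tcp_pos: [0.5259, 0.171, 0.1716]
tool_rot: [0.981, 0.192, -0.001, -0.0]
force: [0.1, -0.8, -0.2]
finger_gap: 0.762
gripper_force: 33.4
t: 6.28
tcp_pos: [0.474, 0.2989, 0.1718]
tool_rot: [0.981, 0.193, -0.001, 0.0]
force: [-0.4, -0.5, -0.3]
finger_gap: 0.763
gripper_force: 33.4
t 6.28 tcp [0.474  0.2989 0.1718] gap 0.763 F [-0.4 -0.5 -0.3] gf 33.4
turn [0.0005 0.0012 0.0001] slide cm [ 0.32 -1.18  5.18]
```

Align over the post, 10 mm above its tip, and check with both cameras.

```bash
python3 -m creep '[{"slide":[0.32,-1.18,0],"angular":[0,0,0],"claw":0.2},{"slide":[0,0,2],"angular":[0,0,0],"claw":0.2},{"slide":[0,0,2],"angular":[0,0,0],"claw":0.2},{"slide":[0,0,1.2],"angular":[0,0,0],"claw":0.2},{"slide":[0,0,0],"angular":[0,0,0],"claw":0.2},{"slide":[0,0,0],"angular":[0,0,0],"claw":0.2},{"slide":[0,0,0],"angular":[0,0,0],"claw":0.2}]';python3 go.py .4724 .3111 .0225 .388
python3 - <<'E'
from h import *
def crop(n,cx,cy): 
    im=viewer.snapshot(n); return cv2.resize(im[cy-37:cy+38,cx-50:cx+50],(600,450),interpolation=cv2.INTER_CUBIC)
t=crop("top",185,190); s=crop("scene",408,240)
cv2.imwrite("pics/th1.png",cv2.resize(np.hstack([t,s]),(800,300)))
E
```

```text
t: 6.87
tcp_pos: [0.4737, 0.3117, 0.1209]
tool_rot: [0.981, 0.192, 0.001, -0.0]
force: [0.0, -0.5, -0.2]
finger_gap: 0.764
gripper_force: 33.4
t 6.87 tcp [0.4737 0.3117 0.1209] gap 0.764 F [ 0.  -0.5 -0.2] gf 33.4
turn [-0.0001 -0.0013 -0.0011] slide cm [-0.14  0.    9.84]
```

View pics/th1.png

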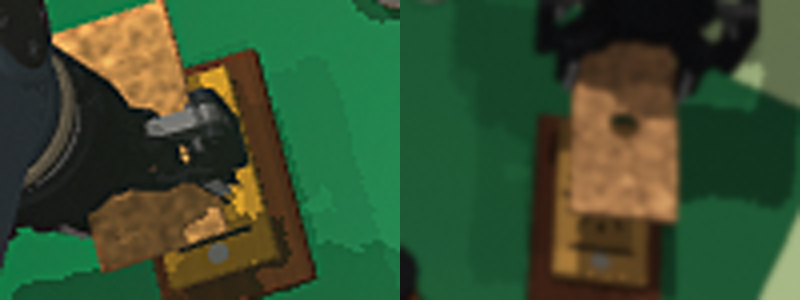

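The cork is held level over the stand; its hole in the scene view is at about (414.5,233.5). I compare that with the post tip measured by the same camera.

Run:
```python
from h import *
print("hole",p2w("scene",414.4,233.4,.134).round(4),"tip",p2w("scene",411.5,242.7,.09).round(4))
```

```text
hole [0.5022 0.3272 0.134 ] tip [0.5059 0.3282 0.09  ]
```

```bash
python3 -m creep '[{"slide":[0,0,1],"angular":[0,0,0],"claw":0.2},{"slide":[0,0,1],"angular":[0,0,0],"claw":0.2},{"slide":[0,0,1],"angular":[0,0,0],"claw":0.2},{"slide":[0,0,1],"angular":[0,0,0],"claw":0.2},{"slide":[0,0,1],"angular":[0,0,0],"claw":0.2},{"slide":[0,0,0],"angular":[0,0,0],"claw":0.2},{"slide":[0,0,0],"angular":[0,0,0],"claw":0.2}]';python3 go.py .4724 .3111 .0228 .388
```

```text
t: 7.55
tcp_pos: [0.4721, 0.3114, 0.0691]
tool_rot: [0.981, 0.193, -0.001, 0.0]
force: [-0.3, -0.0, -0.3]
finger_gap: 0.758
gripper_force: 33.4
t 7.55 tcp [0.4721 0.3114 0.0691] gap 0.758 F [-0.3 -0.  -0.3] gf 33.4
turn [ 0.      0.0024 -0.0003] slide cm [0.02 0.04 4.63]
```

```bash
python3 -m creep '[{"slide":[0,0,1],"angular":[0,0,0],"claw":0.2},{"slide":[0,0,1],"angular":[0,0,0],"claw":0.2},{"slide":[0,0,1],"angular":[0,0,0],"claw":0.2},{"slide":[0,0,0.8],"angular":[0,0,0],"claw":0.2},{"slide":[0,0,0.4],"angular":[0,0,0],"claw":0.2},{"slide":[0,0,0.2],"angular":[0,0,0],"claw":0.2},{"slide":[0,0,0],"angular":[0,0,0],"claw":0.2},{"slide":[0,0,0],"angular":[0,0,0],"claw":0.2},{"slide":[0,0,0],"angular":[0,0,0],"claw":0.2}]';python3 go.py .4724 .3111 .0228 .388
```

```text
t: 8.3
tcp_pos: [0.4731, 0.3118, 0.0267]
tool_rot: [0.981, 0.193, 0.0, -0.0]
force: [-0.5, 0.0, 0.4]
finger_gap: 0.763
gripper_force: 33.4
t 8.3 tcp [0.4731 0.3118 0.0267] gap 0.763 F [-0.5  0.   0.4] gf 33.4
turn [-0.     -0.0009 -0.0002] slide cm [-0.09  0.04  0.39]
```

```bash
python3 -m creep '[{"slide":[0,0,0.2],"angular":[0,0,0],"claw":0.2},{"slide":[0,0,0.15],"angular":[0,0,0],"claw":0.2},{"slide":[0,0,0],"angular":[0,0,0],"claw":0.2},{"slide":[0,0,0],"angular":[0,0,0],"claw":0.2}]';python3 go.py .4724 .3111 .0228 .388
```

```text
t: 8.63
tcp_pos: [0.4728, 0.3117, 0.0229]
tool_rot: [0.981, 0.193, 0.0, -0.0]
force: [0.1, 0.5, 0.0]
finger_gap: 0.762
gripper_force: 33.4
t 8.63 tcp [0.4728 0.3117 0.0229] gap 0.762 F [0.1 0.5 0. ] gf 33.4
turn [ 0.     -0.0003 -0.0002] slide cm [-0.06  0.04  0.01]
```

```bash
python3 -m creep '[{"slide":[0,0,0.1],"angular":[0,0,0],"claw":0.2},{"slide":[0,0,0],"angular":[0,0,0],"claw":0.2},{"slide":[0,0,0],"angular":[0,0,0],"claw":0.2}]'
```

```text
t: 8.88
tcp_pos: [0.4729, 0.3117, 0.0228]
tool_rot: [0.981, 0.193, 0.0, -0.0]
force: [-1.1, -0.7, 6.1]
finger_gap: 0.76
gripper_force: 34.0
```

```bash
python3 -m creep '[{"slide":[0,0,0],"angular":[0,0,0],"claw":0.6},{"slide":[0,0,0],"angular":[0,0,0],"claw":0.8},{"slide":[0,0,0],"angular":[0,0,0],"claw":1},{"slide":[0,0,0],"angular":[0,0,0],"claw":1},{"slide":[0,0,-1],"angular":[0,0,0],"claw":1},{"slide":[0,0,-3],"angular":[0,0,0],"claw":1},{"slide":[0,0,-4],"angular":[0,0,0],"claw":1},{"slide":[0,0,-4],"angular":[0,0,0],"claw":1},{"slide":[0,0,-4],"angular":[0,0,0],"claw":1},{"slide":[0,0,0],"angular":[0,0,0],"claw":1}]'; python3 go.py .4685 -.3505 .17 .331
```

```text
t: 9.72
tcp_pos: [0.4775, 0.3139, 0.1904]
tool_rot: [0.981, 0.193, 0.008, -0.002]
force: [2.0, 1.0, -0.1]
finger_gap: 1.002
gripper_force: 0.0
t 9.72 tcp [0.4775 0.3139 0.1904] gap 1.002 F [ 2.   1.  -0.1] gf 0.0
turn [-0.0005 -0.0167  0.0572] slide cm [-22.44  62.54   2.04]
```

```bash
python3 -m creep '[{"slide":[0,0,0],"angular":[0,0,0.057],"claw":1},{"slide":[-0.6,1.7,0],"angular":[0,0,0],"claw":1},{"slide":[-1.2,3.4,0],"angular":[0,0,0],"claw":1},{"slide":[-1.2,3.4,0],"angular":[0,0,0],"claw":1},{"slide":[-1.2,3.4,0],"angular":[0,0,0],"claw":1},{"slide":[-1.2,3.4,0],"angular":[0,0,0],"claw":1},{"slide":[-1.2,3.4,0],"angular":[0,0,0],"claw":1},{"slide":[-1.2,3.4,0],"angular":[0,0,0],"claw":1},{"slide":[-1.2,3.4,0],"angular":[0,0,0],"claw":1},{"slide":[-1.2,3.4,0],"angular":[0,0,0],"claw":1}]' >/dev/null; python3 -m creep '[{"slide":[-1.2,3.4,0],"angular":[0,0,0],"claw":1},{"slide":[-1.2,3.4,0],"angular":[0,0,0],"claw":1},{"slide":[-1.2,3.4,0],"angular":[0,0,0],"claw":1},{"slide":[-1.2,3.4,0],"angular":[0,0,0],"claw":1},{"slide":[-1.2,3.4,0],"angular":[0,0,0],"claw":1},{"slide":[-1.2,3.4,0],"angular":[0,0,0],"claw":1},{"slide":[-1.2,3.4,0],"angular":[0,0,0],"claw":1},{"slide":[-1.2,3.4,0],"angular":[0,0,0],"claw":1},{"slide":[0,0,0],"angular":[0,0,0],"claw":1},{"slide":[0,0,0],"angular":[0,0,0],"claw":1}]'; python3 go.py .4682 -.350 .05 .331
python3 - <<'E'
from h import *
def crop(n,cx,cy): 
    im=viewer.snapshot(n); cv2.imwrite(f"pics/full_{n}1.png",im); return cv2.resize(im[cy-37:cy+38,cx-50:cx+50],(400,300),interpolation=cv2.INTER_CUBIC)
a=crop("top",187,198); b=crop("scene",408,250); im=cv2.imread("pics/full_scene1.png"); d=cv2.resize(im[105:180,170:270],(400,300),interpolation=cv2.INTER_CUBIC)
im=cv2.imread("pics/full_top1.png"); e=cv2.resize(im[207:282,255:355],(400,300),interpolation=cv2.INTER_CUBIC)
cv2.imwrite("pics/after1.png",np.vstack([np.hstack([a,b]),np.hstack([e,d])]))
E
```

```text
t: 11.38
tcp_pos: [0.4675, -0.2853, 0.182]
tool_rot: [0.987, 0.163, 0.0, 0.0]
force: [0.1, 0.9, -0.8]
finger_gap: 1.002
gripper_force: 0.0
t 11.38 tcp [ 0.4675 -0.2853  0.182 ] gap 1.002 F [ 0.1  0.9 -0.8] gf 0.0
turn [ 0.0007 -0.0005 -0.0038] slide cm [-2.04  6.15 13.2 ]
```

View pics/after1.png

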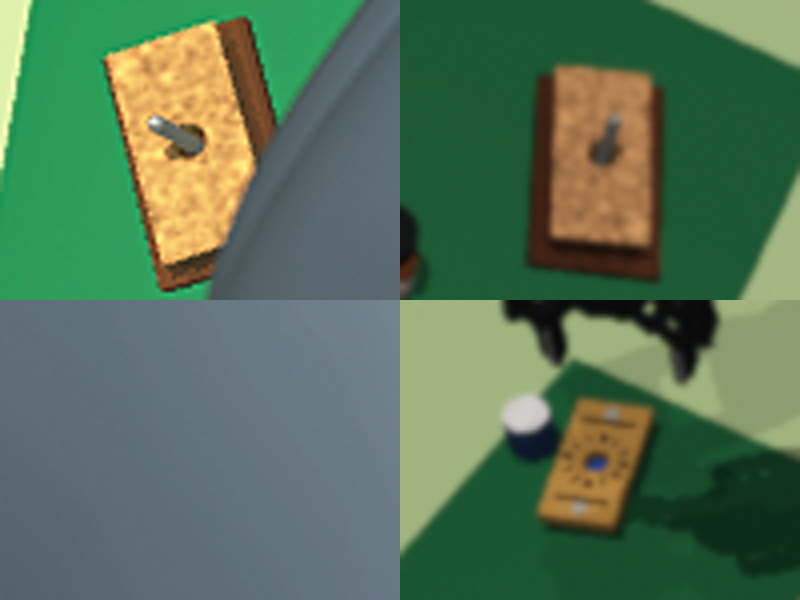

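Separator lies on the post, squared with the stand. The second dial and blue tin are undisturbed, and the gripper is about to approach.

```bash
python3 - <<'E'
from fit import W
E
python3 -m creep '[{"slide":[-1,3.1,0],"angular":[0,0,0],"claw":1},{"slide":[-1,3.05,0],"angular":[0,0,0],"claw":1},{"slide":[0,0,3],"angular":[0,0,0],"claw":1},{"slide":[0,0,3],"angular":[0,0,0],"claw":1},{"slide":[0,0,3],"angular":[0,0,0],"claw":1},{"slide":[0,0,3],"angular":[0,0,0],"claw":1},{"slide":[0,0,1.2],"angular":[0,0,0],"claw":1},{"slide":[0,0,0],"angular":[0,0,0],"claw":1},{"slide":[0,0,0],"angular":[0,0,0],"claw":1},{"slide":[0,0,0],"angular":[0,0,0],"claw":1}]'; python3 go.py .4682 -.350 .006 .331
```

```text
foot [0.5044 0.3223] yaw 0.3923 short -1.1887 size 0.1484 0.0884 0.15 0.09
below [0.505  0.3243] yaw 0.3931 short -1.2005 size 0.1182 0.0623 0.12 0.062
sep [0.614  0.0104] yaw 0.1095 short -1.48 size 0.1309 0.0655 0.132 0.066
dial [ 0.445  -0.3588] yaw 0.3321 short -1.2401 size 0.1176 0.0597 0.12 0.062
tip [0.5044 0.3237 0.09  ]
postroot [0.5029 0.3243 0.032 ]
holes [0.6133 0.0105 0.015 ]
holed [ 0.4446 -0.3586  0.018 ]
collar [0.4328 0.02   0.024 ]
tinb [ 0.4423 -0.4235  0.04  ]
tina [0.6136 0.0752 0.04  ]
collar d 0.04300528413049742
jar [0.651 0.221 0.075] cup [ 0.66  -0.216  0.07 ] oilL [0.382 0.134 0.095] oilR [ 0.373 -0.146  0.095] bigcol [0.514 0.105 0.03 ]
t: 12.32
tcp_pos: [0.4698, -0.3481, 0.0514]
tool_rot: [0.986, 0.165, 0.001, 0.001]
force: [0.3, -0.2, 0.0]
finger_gap: 1.002
gripper_force: 0.0
t 12.32 tcp [ 0.4698 -0.3481  0.0514] gap 1.002 F [ 0.3 -0.2  0. ] gf 0.0
turn [ 0.0025 -0.0011  0.0009] slide cm [-0.22  0.12  4.54]
```

```bash
python3 -m creep '[{"slide":[-0.1,0.12,1],"angular":[0,0,0],"claw":1},{"slide":[-0.1,0,1.2],"angular":[0,0,0],"claw":1},{"slide":[0,0,1.2],"angular":[0,0,0],"claw":1},{"slide":[0,0,0.8],"angular":[0,0,0],"claw":1},{"slide":[0,0,0.3],"angular":[0,0,0],"claw":1},{"slide":[0,0,0],"angular":[0,0,0],"claw":1},{"slide":[0,0,0],"angular":[0,0,0],"claw":1},{"slide":[0,0,0],"angular":[0,0,0],"claw":1}]'; python3 go.py .4682 -.350 .006 .331; python3 -m creep '[{"slide":[0,0,0],"angular":[0,0,0],"claw":0.4},{"slide":[0,0,0],"angular":[0,0,0],"claw":0.2},{"slide":[0,0,0],"angular":[0,0,0],"claw":0.1},{"slide":[0,0,0],"angular":[0,0,0],"claw":0.1},{"slide":[0,0,0],"angular":[0,0,0],"claw":0.1},{"slide":[0,0,0],"angular":[0,0,0],"claw":0.1},{"slide":[0,0,0],"angular":[0,0,0],"claw":0.1}]' 90
```

```text
t: 12.98
tcp_pos: [0.4674, -0.3499, 0.0049]
tool_rot: [0.986, 0.165, 0.0, 0.0]
force: [-0.8, 0.0, 0.3]
finger_gap: 1.001
gripper_force: 0.0
t 12.98 tcp [ 0.4674 -0.3499  0.0049] gap 1.001 F [-0.8  0.   0.3] gf 0.0
turn [ 0.0004 -0.0002 -0.0003] slide cm [ 0.07  0.04 -0.11]
t: 13.57
tcp_pos: [0.4676, -0.3499, 0.006]
tool_rot: [0.986, 0.165, 0.0, 0.0]
force: [-0.5, -0.1, 5.4]
finger_gap: 0.699
gripper_force: 97.5
```

```bash
python3 -m creep '[{"slide":[0,0,-1],"angular":[0,0,0],"claw":0.1},{"slide":[0,0,-2],"angular":[0,0,0],"claw":0.1},{"slide":[0,0,-3],"angular":[0,0,0],"claw":0.1},{"slide":[0,0,-3],"angular":[0,0,0],"claw":0.1},{"slide":[0,0,-3],"angular":[0,0,0],"claw":0.1},{"slide":[0,0,-3],"angular":[0,0,0],"claw":0.1},{"slide":[0,0,-2],"angular":[0,0,0],"claw":0.1},{"slide":[0,0,-1],"angular":[0,0,0],"claw":0.1},{"slide":[0,0,0],"angular":[0,0,0],"claw":0.1}]'; python3 go.py .5272 .3335 .18 .388
python3 - <<'E'
from h import *
def W(X,Y,z): return p2w("top",137+(X+.5)/4-.5,161+(Y+.5)/4-.5,z).round(4)
print("sep hole",W(185,138,.038), "side", W(105,57,.038),W(213,22,.038))
E
```

```text
t: 14.32
tcp_pos: [0.4681, -0.3505, 0.1875]
tool_rot: [0.986, 0.165, 0.001, 0.002]
force: [0.2, -0.2, -3.7]
finger_gap: 0.696
gripper_force: 97.8
t 14.32 tcp [ 0.4681 -0.3505  0.1875] gap 0.696 F [ 0.2 -0.2 -3.7] gf 97.8
turn [ 0.0049 -0.002  -0.0571] slide cm [ 31.35 -61.08   0.75]
sep hole [0.5063 0.3256 0.038 ] side [0.5516 0.3799 0.038 ] [0.5775 0.3193 0.038 ]
```

```bash
python3 -m creep '[{"slide":[0,0,0],"angular":[0,0,-0.029],"claw":0.1},{"slide":[0,0,0],"angular":[0,0,-0.028],"claw":0.1},{"slide":[0.85,-1.65,0],"angular":[0,0,0],"claw":0.1},{"slide":[1.7,-3.3,0],"angular":[0,0,0],"claw":0.1},{"slide":[1.7,-3.3,0],"angular":[0,0,0],"claw":0.1},{"slide":[1.7,-3.3,0],"angular":[0,0,0],"claw":0.1},{"slide":[1.7,-3.3,0],"angular":[0,0,0],"claw":0.1},{"slide":[1.7,-3.3,0],"angular":[0,0,0],"claw":0.1},{"slide":[1.7,-3.3,0],"angular":[0,0,0],"claw":0.1},{"slide":[1.7,-3.3,0],"angular":[0,0,0],"claw":0.1}]'>/dev/null;python3 -m creep '[{"slide":[1.7,-3.3,0],"angular":[0,0,0],"claw":0.1},{"slide":[1.7,-3.3,0],"angular":[0,0,0],"claw":0.1},{"slide":[1.7,-3.3,0],"angular":[0,0,0],"claw":0.1},{"slide":[1.7,-3.3,0],"angular":[0,0,0],"claw":0.1},{"slide":[1.7,-3.3,0],"angular":[0,0,0],"claw":0.1},{"slide":[1.7,-3.3,0],"angular":[0,0,0],"claw":0.1},{"slide":[1.7,-3.3,0],"angular":[0,0,0],"claw":0.1},{"slide":[1.7,-3.3,0],"angular":[0,0,0],"claw":0.1},{"slide":[1.7,-3.3,0],"angular":[0,0,0],"claw":0.1},{"slide":[0.8,-1.6,0],"angular":[0,0,0],"claw":0.1}]'>/dev/null;python3 -m creep '[{"slide":[0,0,0],"angular":[0,0,0],"claw":0.1},{"slide":[0,0,0],"angular":[0,0,0],"claw":0.1},{"slide":[0,0,0],"angular":[0,0,0],"claw":0.1}]'; python3 go.py .5272 .3335 .115 .388
```

```text
t: 16.23
tcp_pos: [0.5208, 0.2777, 0.1833]
tool_rot: [0.981, 0.193, -0.002, 0.0]
force: [-0.0, -0.1, -2.9]
finger_gap: 0.696
gripper_force: 97.9
t 16.23 tcp [0.5208 0.2777 0.1833] gap 0.696 F [-0.  -0.1 -2.9] gf 97.9
turn [0.0001 0.0039 0.0001] slide cm [ 2.71 -4.92  6.83]
```

```bash
python3 -m creep '[{"slide":[1.4,-2.5,0],"angular":[0,0,0],"claw":0.1},{"slide":[1.3,-2.4,0],"angular":[0,0,0],"claw":0.1},{"slide":[0,0,2],"angular":[0,0,0],"claw":0.1},{"slide":[0,0,2.5],"angular":[0,0,0],"claw":0.1},{"slide":[0,0,2],"angular":[0,0,0],"claw":0.1},{"slide":[0,0,0],"angular":[0,0,0],"claw":0.1},{"slide":[0,0,0],"angular":[0,0,0],"claw":0.1},{"slide":[0,0,0],"angular":[0,0,0],"claw":0.1},{"slide":[0,0,0],"angular":[0,0,0],"claw":0.1}]';python3 go.py .5272 .3335 .032 .388
python3 - <<'E'
from h import *
def crop(n,cx,cy): 
    im=viewer.snapshot(n); return cv2.resize(im[cy-37:cy+38,cx-50:cx+50],(400,300),interpolation=cv2.INTER_CUBIC)
cv2.imwrite("pics/th2.png",np.hstack([crop("top",185,190),crop("scene",415,240)]))
E
```

```text
t: 16.98
tcp_pos: [0.5302, 0.3337, 0.1214]
tool_rot: [0.981, 0.192, 0.001, -0.0]
force: [-0.1, 0.6, -2.0]
finger_gap: 0.692
gripper_force: 98.3
t 16.98 tcp [0.5302 0.3337 0.1214] gap 0.692 F [-0.1  0.6 -2. ] gf 98.3
turn [ 0.     -0.003  -0.0012] slide cm [-0.28 -0.1   8.94]
```

View pics/th2.png

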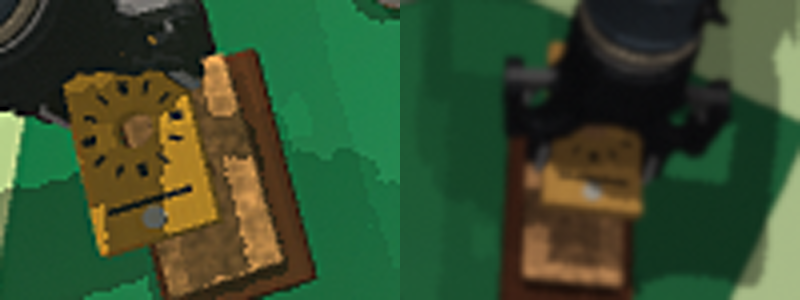

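The dial is held over the stand; its hole is at crop (138,131) in the top view and its near corners at (103,255) and (217,218).

Run:
```python
from h import *
def W(X,Y,z): return p2w("top",135+(X+.5)/4-.5,153+(Y+.5)/4-.5,z)
z=.137
h=W(138,131,z-.003); a=W(103,251,z);b=W(217,216,z); d=b-a; m=(a+b)/2
print(h.round(4),a.round(4),b.round(4),"w",np.linalg.norm(d),"yaw",np.arctan2(d[1],d[0])+np.pi/2, "centre from edge",m+.06*np.array([np.cos(.388),np.sin(.388),0]))
```

```text
[0.5071 0.321  0.134 ] [0.4426 0.3279 0.137 ] [0.4648 0.2723 0.137 ] w 0.059902101535837526 yaw 0.3800994044558359 centre from edge [0.50924063 0.32282297 0.137     ]
```

```bash
python3 -m creep '[{"slide":[-0.2,-0.1,0],"angular":[0,0,0],"claw":0.1},{"slide":[0,0,0],"angular":[0,0,0],"claw":0.1},{"slide":[0,0,1],"angular":[0,0,0],"claw":0.1},{"slide":[0,0,1],"angular":[0,0,0],"claw":0.1},{"slide":[0,0,1],"angular":[0,0,0],"claw":0.1},{"slide":[0,0,0.8],"angular":[0,0,0],"claw":0.1},{"slide":[0,0,0.6],"angular":[0,0,0],"claw":0.1},{"slide":[0,0,0],"angular":[0,0,0],"claw":0.1},{"slide":[0,0,0],"angular":[0,0,0],"claw":0.1}]';python3 go.py .5272 .3335 .032 .388
```

```text
t: 17.83
tcp_pos: [0.5262, 0.3339, 0.0749]
tool_rot: [0.981, 0.193, -0.001, 0.0]
force: [0.3, 0.5, -3.1]
finger_gap: 0.696
gripper_force: 98.3
t 17.83 tcp [0.5262 0.3339 0.0749] gap 0.696 F [ 0.3  0.5 -3.1] gf 98.3
turn [-0.      0.0015 -0.0002] slide cm [0.07 0.07 4.29]
```

Threaded (underside about 81 mm, post top 90 mm, no contact force). Continue down.

```bash
python3 -m creep '[{"slide":[0,0,1],"angular":[0,0,0],"claw":0.1},{"slide":[0,0,1],"angular":[0,0,0],"claw":0.1},{"slide":[0,0,1],"angular":[0,0,0],"claw":0.1},{"slide":[0,0,0.6],"angular":[0,0,0],"claw":0.1},{"slide":[0,0,0.3],"angular":[0,0,0],"claw":0.1},{"slide":[0,0,0],"angular":[0,0,0],"claw":0.1},{"slide":[0,0,0],"angular":[0,0,0],"claw":0.1},{"slide":[0,0,0],"angular":[0,0,0],"claw":0.1}]';python3 go.py .5272 .3335 .032 .388
```

```text
t: 18.5
tcp_pos: [0.527, 0.3342, 0.0371]
tool_rot: [0.981, 0.193, 0.0, -0.0]
force: [0.0, -0.2, -2.4]
finger_gap: 0.697
gripper_force: 98.3
t 18.5 tcp [0.527  0.3342 0.0371] gap 0.697 F [ 0.  -0.2 -2.4] gf 98.3
turn [-0.     -0.0008 -0.0002] slide cm [-0.    0.07  0.51]
```

```bash
python3 -m creep '[{"slide":[0,0,0.2],"angular":[0,0,0],"claw":0.1},{"slide":[0,0,0],"angular":[0,0,0],"claw":0.1},{"slide":[0,0,0],"angular":[0,0,0],"claw":0.1}]'
```

```text
t: 18.75
tcp_pos: [0.5267, 0.3341, 0.0351]
tool_rot: [0.981, 0.193, 0.0, -0.0]
force: [0.1, -0.2, -3.6]
finger_gap: 0.695
gripper_force: 98.3
```

```bash
python3 -m creep '[{"slide":[0,0,0.2],"angular":[0,0,0],"claw":0.1},{"slide":[0,0,0],"angular":[0,0,0],"claw":0.1},{"slide":[0,0,0],"angular":[0,0,0],"claw":0.1}]'; python3 -m creep '[{"slide":[0,0,0.1],"angular":[0,0,0],"claw":0.1},{"slide":[0,0,0],"angular":[0,0,0],"claw":0.1},{"slide":[0,0,0],"angular":[0,0,0],"claw":0.1}]'
```

```text
t: 19.0
tcp_pos: [0.527, 0.3342, 0.0334]
tool_rot: [0.981, 0.193, 0.001, -0.0]
force: [-0.7, -0.4, 1.2]
finger_gap: 0.693
gripper_force: 100.8
t: 19.25
tcp_pos: [0.527, 0.3343, 0.0333]
tool_rot: [0.981, 0.193, 0.001, -0.0]
force: [-2.0, -1.9, 7.5]
finger_gap: 0.695
gripper_force: 104.4
```

Contact at 33 mm, within 1.3 mm of expected. Release and lift.

```bash
python3 -m creep '[{"slide":[0,0,0],"angular":[0,0,0],"claw":0.5},{"slide":[0,0,0],"angular":[0,0,0],"claw":0.7},{"slide":[0,0,0],"angular":[0,0,0],"claw":1},{"slide":[0,0,0],"angular":[0,0,0],"claw":1},{"slide":[0,0,-1],"angular":[0,0,0],"claw":1},{"slide":[0,0,-3],"angular":[0,0,0],"claw":1},{"slide":[0,0,-4],"angular":[0,0,0],"claw":1},{"slide":[0,0,-4],"angular":[0,0,0],"claw":1},{"slide":[0,0,-2],"angular":[0,0,0],"claw":1},{"slide":[0,0,0],"angular":[0,0,0],"claw":1}]'; python3 go.py .4325 .0207 .17 .388
```

```text
t: 20.08
tcp_pos: [0.5301, 0.3357, 0.1786]
tool_rot: [0.981, 0.193, 0.006, -0.001]
force: [0.3, 0.3, 0.5]
finger_gap: 1.002
gripper_force: 0.0
t 20.08 tcp [0.5301 0.3357 0.1786] gap 1.002 F [0.3 0.3 0.5] gf 0.0
turn [-0.0001 -0.0126  0.    ] slide cm [-20.96  25.46   0.86]
```

```bash
python3 -m creep '[{"slide":[-1,1.25,0],"angular":[0,0,0],"claw":1},{"slide":[-2,2.4,0],"angular":[0,0,0],"claw":1},{"slide":[-2,2.4,0],"angular":[0,0,0],"claw":1},{"slide":[-2,2.4,0],"angular":[0,0,0],"claw":1},{"slide":[-2,2.4,0],"angular":[0,0,0],"claw":1},{"slide":[-2,2.4,0],"angular":[0,0,0],"claw":1},{"slide":[-2,2.4,0],"angular":[0,0,0],"claw":1},{"slide":[-2,2.4,0],"angular":[0,0,0],"claw":1},{"slide":[-2,2.4,0],"angular":[0,0,0],"claw":1},{"slide":[-2,2.4,0],"angular":[0,0,0],"claw":1}]'>/dev/null; python3 -m creep '[{"slide":[-2,2.4,0],"angular":[0,0,0],"claw":1},{"slide":[0,0,0],"angular":[0,0,0],"claw":1},{"slide":[0,0,0],"angular":[0,0,0],"claw":1},{"slide":[0,0,0],"angular":[0,0,0],"claw":1}]'; python3 go.py .4325 .0207 .05 .388
python3 - <<'E'
from h import *
def crop(n,cx,cy): 
    im=viewer.snapshot(n); return cv2.resize(im[cy-37:cy+38,cx-50:cx+50],(400,300),interpolation=cv2.INTER_CUBIC)
cv2.imwrite("pics/after2.png",np.vstack([np.hstack([crop("top",187,198),crop("scene",408,250)]),np.hstack([crop("top",305,232),crop("scene",323,190)])]))
E
```

```text
t: 21.25
tcp_pos: [0.4276, 0.0211, 0.1717]
tool_rot: [0.981, 0.192, -0.0, -0.0]
force: [0.5, 0.7, -0.1]
finger_gap: 0.999
gripper_force: 0.0
t 21.25 tcp [0.4276 0.0211 0.1717] gap 0.999 F [ 0.5  0.7 -0.1] gf 0.0
turn [-0.0006  0.0002 -0.0011] slide cm [ 0.44  0.22 12.17]
```

View pics/after2.png

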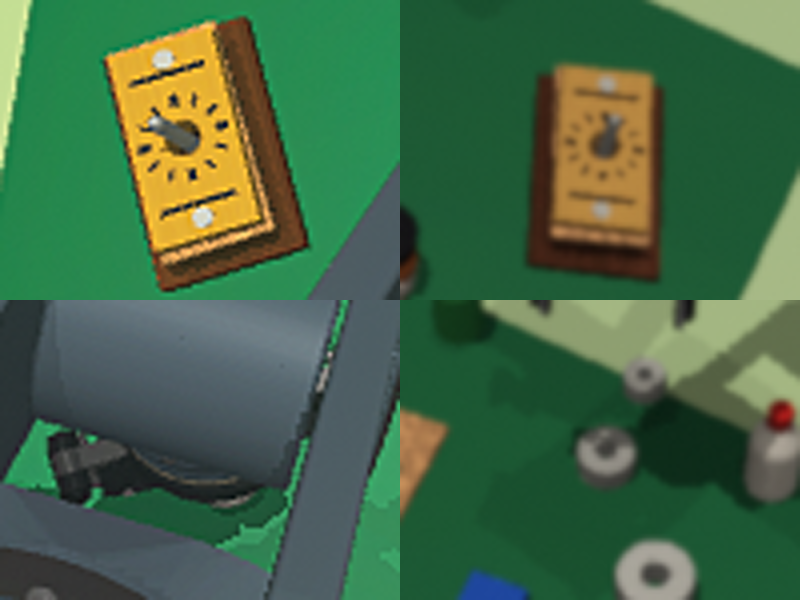

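Both sheets are on the post, flat and squared; the mid collar is untouched. First a centring squeeze, then a regrip at 90°.

```bash
python3 -m creep '[{"slide":[0.4,0.2,2],"angular":[0,0,0],"claw":1},{"slide":[0,0,3],"angular":[0,0,0],"claw":1},{"slide":[0,0,3],"angular":[0,0,0],"claw":1},{"slide":[0,0,3],"angular":[0,0,0],"claw":1},{"slide":[0,0,1],"angular":[0,0,0],"claw":1},{"slide":[0,0,0],"angular":[0,0,0],"claw":1},{"slide":[0,0,0],"angular":[0,0,0],"claw":1},{"slide":[0,0,0],"angular":[0,0,0],"claw":1}]'; python3 go.py .4325 .0207 .004 .388
```

```text
t: 22.12
tcp_pos: [0.4328, 0.0209, 0.0524]
tool_rot: [0.981, 0.193, 0.001, 0.0]
force: [0.6, 0.7, 1.0]
finger_gap: 1.001
gripper_force: 0.0
t 22.12 tcp [0.4328 0.0209 0.0524] gap 1.001 F [0.6 0.7 1. ] gf 0.0
turn [ 0.0008 -0.0012  0.0009] slide cm [-0.04  0.01  4.84]
```

```bash
python3 -m creep '[{"slide":[0,0,1.2],"angular":[0,0,0],"claw":1},{"slide":[0,0,1.2],"angular":[0,0,0],"claw":1},{"slide":[0,0,1.2],"angular":[0,0,0],"claw":1},{"slide":[0,0,1.2],"angular":[0,0,0],"claw":1},{"slide":[0,0,0],"angular":[0,0,0],"claw":1},{"slide":[0,0,0],"angular":[0,0,0],"claw":1}]'; python3 -m creep '[{"slide":[0,0,0],"angular":[0,0,0],"claw":0.3},{"slide":[0,0,0],"angular":[0,0,0],"claw":0.1},{"slide":[0,0,0],"angular":[0,0,0],"claw":-0.2},{"slide":[0,0,0],"angular":[0,0,0],"claw":-0.2},{"slide":[0,0,0],"angular":[0,0,0],"claw":-0.2},{"slide":[0,0,0],"angular":[0,0,0],"claw":-0.2},{"slide":[0,0,0],"angular":[0,0,0],"claw":-0.2}]' 20; python3 go.py .4325 .0207 .004 .388
```

```text
t: 22.62
tcp_pos: [0.4327, 0.0206, 0.0045]
tool_rot: [0.981, 0.193, 0.001, 0.0]
force: [-0.7, -0.4, -0.1]
finger_gap: 0.997
gripper_force: 0.0
t: 23.2
tcp_pos: [0.4324, 0.0205, 0.0046]
tool_rot: [0.981, 0.192, 0.001, 0.0]
force: [-0.1, 0.2, 6.5]
finger_gap: 0.493
gripper_force: 19.6
t 23.2 tcp [0.4324 0.0205 0.0046] gap 0.493 F [-0.1  0.2  6.5] gf 19.6
turn [ 0.0007 -0.0012 -0.0006] slide cm [ 0.01 -0.01  0.06]
```

```bash
python3 -m creep '[{"slide":[0,0,0],"angular":[0,0,0],"claw":0.5},{"slide":[0,0,0],"angular":[0,0,0],"claw":1},{"slide":[0,0,0],"angular":[0,0,0],"claw":1},{"slide":[0,0,0],"angular":[0,0,0],"claw":1},{"slide":[0,0,-2],"angular":[0,0,0],"claw":1},{"slide":[0,0,-3],"angular":[0,0,0],"claw":1},{"slide":[0,0,-2],"angular":[0,0,0],"claw":1},{"slide":[0,0,0],"angular":[0,0,-0.112],"claw":1},{"slide":[0,0,0],"angular":[0,0,-0.112],"claw":1},{"slide":[0,0,0],"angular":[0,0,-0.112],"claw":1}]'; python3 -m creep '[{"slide":[0,0,0],"angular":[0,0,-0.112],"claw":1},{"slide":[0,0,0],"angular":[0,0,-0.112],"claw":1},{"slide":[0,0,0],"angular":[0,0,-0.112],"claw":1},{"slide":[0,0,0],"angular":[0,0,-0.112],"claw":1},{"slide":[0,0,0],"angular":[0,0,-0.112],"claw":1},{"slide":[0,0,0],"angular":[0,0,-0.112],"claw":1},{"slide":[0,0,0],"angular":[0,0,-0.112],"claw":1},{"slide":[0,0,0],"angular":[0,0,-0.112],"claw":1},{"slide":[0,0,0],"angular":[0,0,-0.112],"claw":1},{"slide":[0,0,0],"angular":[0,0,-0.112],"claw":1}]'; python3 -m creep '[{"slide":[0,0,0],"angular":[0,0,-0.112],"claw":1},{"slide":[0,0,0],"angular":[0,0,0],"claw":1},{"slide":[0,0,0],"angular":[0,0,0],"claw":1}]'; python3 go.py .4325 .0206 .004 1.959
```

```text
t: 24.03
tcp_pos: [0.4323, 0.0205, 0.0744]
tool_rot: [0.934, 0.357, 0.0, 0.0]
force: [-0.4, -0.4, -0.8]
finger_gap: 1.0
gripper_force: 0.0
t: 24.87
tcp_pos: [0.4319, 0.0206, 0.0737]
tool_rot: [0.602, 0.798, -0.0, -0.0]
force: [0.5, 0.1, 0.6]
finger_gap: 1.003
gripper_force: 0.0
t: 25.12
tcp_pos: [0.432, 0.0206, 0.0737]
tool_rot: [0.56, 0.829, -0.0, -0.0]
force: [-0.0, 0.1, 0.8]
finger_gap: 0.999
gripper_force: 0.0
t 25.12 tcp [0.432  0.0206 0.0737] gap 0.999 F [-0.   0.1  0.8] gf 0.0
turn [-0.0003 -0.0002 -0.006 ] slide cm [-0.02  0.05  6.97]
```

```bash
python3 -m creep '[{"slide":[0,0.05,1.5],"angular":[0,0,-0.006],"claw":1},{"slide":[0,0,1.5],"angular":[0,0,0],"claw":1},{"slide":[0,0,1.5],"angular":[0,0,0],"claw":1},{"slide":[0,0,1.5],"angular":[0,0,0],"claw":1},{"slide":[0,0,0.9],"angular":[0,0,0],"claw":1},{"slide":[0,0,0],"angular":[0,0,0],"claw":1},{"slide":[0,0,0],"angular":[0,0,0],"claw":1}]'; python3 -m creep '[{"slide":[0,0,0],"angular":[0,0,0],"claw":0.3},{"slide":[0,0,0],"angular":[0,0,0],"claw":0.1},{"slide":[0,0,0],"angular":[0,0,0],"claw":-0.2},{"slide":[0,0,0],"angular":[0,0,0],"claw":-0.2},{"slide":[0,0,0],"angular":[0,0,0],"claw":-0.2},{"slide":[0,0,0],"angular":[0,0,0],"claw":-0.2},{"slide":[0,0,0],"angular":[0,0,0],"claw":-0.2}]' 50; python3 go.py .4325 .0207 .004 1.959
```

```text
t: 25.7
tcp_pos: [0.4323, 0.0208, 0.0045]
tool_rot: [0.557, 0.831, -0.0, -0.001]
force: [0.3, 0.4, 0.0]
finger_gap: 0.996
gripper_force: 0.0
t: 26.28
tcp_pos: [0.4331, 0.0207, 0.0059]
tool_rot: [0.556, 0.831, 0.0, 0.001]
force: [-0.0, 0.1, 8.2]
finger_gap: 0.5
gripper_force: 49.5
t 26.28 tcp [0.4331 0.0207 0.0059] gap 0.5 F [-0.   0.1  8.2] gf 49.5
turn [0.0016 0.0011 0.0029] slide cm [ 0.02 -0.05  0.19]
```

```bash
python3 -m creep '[{"slide":[0,0,-1],"angular":[0,0,0],"claw":-0.2},{"slide":[0,0,-2],"angular":[0,0,0],"claw":-0.2},{"slide":[0,0,-3],"angular":[0,0,0],"claw":-0.2},{"slide":[0,0,-3],"angular":[0,0,0],"claw":-0.2},{"slide":[0,0,-3],"angular":[0,0,0],"claw":-0.2},{"slide":[0,0,-3],"angular":[0,0,0],"claw":-0.2},{"slide":[0,0,-1],"angular":[0,0,0],"claw":-0.2},{"slide":[0,0,0],"angular":[0,0,0],"claw":-0.2},{"slide":[0,0,0],"angular":[0,0,0],"claw":-0.2}]'; python3 go.py .5045 .3240 .12 1.959
```

```text
t: 27.03
tcp_pos: [0.4325, 0.0208, 0.1653]
tool_rot: [0.556, 0.831, 0.0, 0.001]
force: [-1.3, -0.4, -1.3]
finger_gap: 0.496
gripper_force: 51.1
t 27.03 tcp [0.4325 0.0208 0.1653] gap 0.496 F [-1.3 -0.4 -1.3] gf 51.1
turn [0.0013 0.0009 0.0028] slide cm [25.34 18.14  4.53]
```

```bash
python3 -m creep '[{"slide":[1.2,0.9,0],"angular":[0,0,0],"claw":-0.2},{"slide":[2.5,1.8,0],"angular":[0,0,0],"claw":-0.2},{"slide":[2.5,1.8,0],"angular":[0,0,0],"claw":-0.2},{"slide":[2.5,1.8,0],"angular":[0,0,0],"claw":-0.2},{"slide":[2.5,1.8,0],"angular":[0,0,0],"claw":-0.2},{"slide":[2.5,1.8,0],"angular":[0,0,0],"claw":-0.2},{"slide":[2.5,1.8,0],"angular":[0,0,0],"claw":-0.2},{"slide":[2.5,1.8,0],"angular":[0,0,0],"claw":-0.2},{"slide":[2.5,1.8,0],"angular":[0,0,0],"claw":-0.2},{"slide":[2.2,1.6,0],"angular":[0,0,0],"claw":-0.2}]'>/dev/null; python3 -m creep '[{"slide":[0,0,0],"angular":[0,0,0],"claw":-0.2},{"slide":[0,0,0],"angular":[0,0,0],"claw":-0.2},{"slide":[0,0,0],"angular":[0,0,0],"claw":-0.2},{"slide":[0,0,0],"angular":[0,0,0],"claw":-0.2}]'; python3 go.py .5045 .3240 .11 1.959
```

```text
t: 28.2
tcp_pos: [0.4985, 0.3001, 0.1635]
tool_rot: [0.557, 0.831, -0.002, -0.001]
force: [1.1, -1.0, -1.1]
finger_gap: 0.496
gripper_force: 51.1
t 28.2 tcp [0.4985 0.3001 0.1635] gap 0.496 F [ 1.1 -1.  -1.1] gf 51.1
turn [-0.0036  0.0001  0.0018] slide cm [1.98 1.46 5.35]
```

```bash
python3 -m creep '[{"slide":[1,0.7,0],"angular":[0,0,0],"claw":-0.2},{"slide":[1,0.75,0],"angular":[0,0,0],"claw":-0.2},{"slide":[0,0,2],"angular":[0,0,0],"claw":-0.2},{"slide":[0,0,2],"angular":[0,0,0],"claw":-0.2},{"slide":[0,0,1.2],"angular":[0,0,0],"claw":-0.2},{"slide":[0,0,0],"angular":[0,0,0],"claw":-0.2},{"slide":[0,0,0],"angular":[0,0,0],"claw":-0.2},{"slide":[0,0,0],"angular":[0,0,0],"claw":-0.2},{"slide":[0,0,0],"angular":[0,0,0],"claw":-0.2},{"slide":[0,0,0],"angular":[0,0,0],"claw":-0.2}]'; python3 go.py .5044 .3240 .054 1.959
```

```text
t: 29.03
tcp_pos: [0.5063, 0.3258, 0.114]
tool_rot: [0.556, 0.831, 0.001, 0.001]
force: [-0.2, -0.1, -1.1]
finger_gap: 0.5
gripper_force: 51.1
t 29.03 tcp [0.5063 0.3258 0.114 ] gap 0.5 F [-0.2 -0.1 -1.1] gf 51.1
turn [ 0.0024 -0.      0.0027] slide cm [-0.1  -0.24  6.  ]
```

```bash
python3 -m creep '[{"slide":[-0.1,-0.15,0],"angular":[0,0,0],"claw":-0.2},{"slide":[0,0,0],"angular":[0,0,0],"claw":-0.2},{"slide":[0,0,0],"angular":[0,0,0],"claw":-0.2},{"slide":[0,0,0],"angular":[0,0,0],"claw":-0.2}]'; python3 go.py .5044 .3240 .054 1.959
```

```text
t: 29.37
tcp_pos: [0.5045, 0.324, 0.113]
tool_rot: [0.556, 0.831, 0.0, 0.0]
force: [0.8, 0.2, -1.0]
finger_gap: 0.494
gripper_force: 51.1
t 29.37 tcp [0.5045 0.324  0.113 ] gap 0.494 F [ 0.8  0.2 -1. ] gf 51.1
turn [ 0.0003 -0.      0.0027] slide cm [ 0.01 -0.01  5.9 ]
```

Now lower over the tip gently.

```bash
python3 -m creep '[{"slide":[0,0,0.5],"angular":[0,0,0],"claw":-0.2},{"slide":[0,0,0.5],"angular":[0,0,0],"claw":-0.2},{"slide":[0,0,0.5],"angular":[0,0,0],"claw":-0.2},{"slide":[0,0,0.4],"angular":[0,0,0],"claw":-0.2},{"slide":[0,0,0.3],"angular":[0,0,0],"claw":-0.2},{"slide":[0,0,0],"angular":[0,0,0],"claw":-0.2},{"slide":[0,0,0],"angular":[0,0,0],"claw":-0.2},{"slide":[0,0,0],"angular":[0,0,0],"claw":-0.2}]'; python3 -m creep '[{"slide":[0,0,0.4],"angular":[0,0,0],"claw":-0.2},{"slide":[0,0,0.4],"angular":[0,0,0],"claw":-0.2},{"slide":[0,0,0.4],"angular":[0,0,0],"claw":-0.2},{"slide":[0,0,0],"angular":[0,0,0],"claw":-0.2},{"slide":[0,0,0],"angular":[0,0,0],"claw":-0.2}]'; python3 go.py .5044 .3240 .054 1.959
```

```text
t: 30.03
tcp_pos: [0.5046, 0.3241, 0.0908]
tool_rot: [0.556, 0.831, 0.0, 0.0]
force: [-0.1, 0.7, -1.5]
finger_gap: 0.499
gripper_force: 51.1
t: 30.45
tcp_pos: [0.5041, 0.3239, 0.0783]
tool_rot: [0.556, 0.831, -0.0, -0.0]
force: [0.7, 0.3, -1.6]
finger_gap: 0.495
gripper_force: 51.1
t 30.45 tcp [0.5041 0.3239 0.0783] gap 0.495 F [ 0.7  0.3 -1.6] gf 51.1
turn [-0.0009 -0.      0.0028] slide cm [0.   0.03 2.43]
```

Threaded without contact. Continue to the dial.

```bash
python3 -m creep '[{"slide":[0,0,0.6],"angular":[0,0,0],"claw":-0.2},{"slide":[0,0,0.6],"angular":[0,0,0],"claw":-0.2},{"slide":[0,0,0.5],"angular":[0,0,0],"claw":-0.2},{"slide":[0,0,0.3],"angular":[0,0,0],"claw":-0.2},{"slide":[0,0,0.2],"angular":[0,0,0],"claw":-0.2},{"slide":[0,0,0],"angular":[0,0,0],"claw":-0.2},{"slide":[0,0,0],"angular":[0,0,0],"claw":-0.2},{"slide":[0,0,0],"angular":[0,0,0],"claw":-0.2}]'; python3 -m creep '[{"slide":[0,0,0.15],"angular":[0,0,0],"claw":-0.2},{"slide":[0,0,0],"angular":[0,0,0],"claw":-0.2},{"slide":[0,0,0],"angular":[0,0,0],"claw":-0.2}]'
```

```text
t: 31.12
tcp_pos: [0.5046, 0.324, 0.057]
tool_rot: [0.556, 0.831, 0.0, 0.0]
force: [0.8, -0.4, -1.0]
finger_gap: 0.498
gripper_force: 51.1
t: 31.37
tcp_pos: [0.5044, 0.324, 0.0554]
tool_rot: [0.556, 0.831, 0.0, 0.0]
force: [-0.1, -0.8, -1.7]
finger_gap: 0.495
gripper_force: 51.1
```

```bash
python3 -m creep '[{"slide":[0,0,0.1],"angular":[0,0,0],"claw":-0.2},{"slide":[0,0,0],"angular":[0,0,0],"claw":-0.2},{"slide":[0,0,0],"angular":[0,0,0],"claw":-0.2}]'; python3 -m creep '[{"slide":[0,0,0.1],"angular":[0,0,0],"claw":-0.2},{"slide":[0,0,0],"angular":[0,0,0],"claw":-0.2},{"slide":[0,0,0],"angular":[0,0,0],"claw":-0.2}]'
```

```text
t: 31.62
tcp_pos: [0.5044, 0.324, 0.0543]
tool_rot: [0.556, 0.831, -0.0, -0.0]
force: [0.7, 0.0, -0.7]
finger_gap: 0.495
gripper_force: 51.1
t: 31.87
tcp_pos: [0.5045, 0.324, 0.054]
tool_rot: [0.556, 0.831, 0.0, 0.0]
force: [-1.9, -1.1, 5.3]
finger_gap: 0.495
gripper_force: 51.6
```

Home, with contact at the expected 54 mm. Release, rise, and take a last look.

```bash
python3 -m creep '[{"slide":[0,0,0],"angular":[0,0,0],"claw":0.2},{"slide":[0,0,0],"angular":[0,0,0],"claw":0.6},{"slide":[0,0,0],"angular":[0,0,0],"claw":1},{"slide":[0,0,0],"angular":[0,0,0],"claw":1},{"slide":[0,0,-1],"angular":[0,0,0],"claw":1},{"slide":[0,0,-3],"angular":[0,0,0],"claw":1},{"slide":[0,0,-4],"angular":[0,0,0],"claw":1},{"slide":[0,0,-4],"angular":[0,0,0],"claw":1},{"slide":[0,0,-2],"angular":[0,0,0],"claw":1},{"slide":[-3,-1,0],"angular":[0,0,0],"claw":1}]'; python3 -m creep '[{"slide":[-3,-1,0],"angular":[0,0,0],"claw":1},{"slide":[-3,-1,0],"angular":[0,0,0],"claw":1},{"slide":[-3,-1,0],"angular":[0,0,0],"claw":1},{"slide":[-3,-1,0],"angular":[0,0,0],"claw":1},{"slide":[-3,-1,0],"angular":[0,0,0],"claw":1},{"slide":[-3,-1,0],"angular":[0,0,0],"claw":1},{"slide":[-3,-1,0],"angular":[0,0,0],"claw":1},{"slide":[0,0,0],"angular":[0,0,0],"claw":1},{"slide":[0,0,0],"angular":[0,0,0],"claw":1},{"slide":[0,0,0],"angular":[0,0,0],"claw":1}]'
python3 - <<'E'
from h import *
def crop(n,cx,cy): 
    im=viewer.snapshot(n); return cv2.resize(im[cy-37:cy+38,cx-50:cx+50],(400,300),interpolation=cv2.INTER_CUBIC)
cv2.imwrite("pics/end.png",np.vstack([np.hstack([crop("top",187,198),crop("scene",408,250)]),cv2.resize(viewer.snapshot("scene")[60:360],(800,375))[:300]]))
E
```

```text
t: 32.7
tcp_pos: [0.5105, 0.2976, 0.2003]
tool_rot: [0.554, 0.832, 0.007, 0.004]
force: [0.6, -0.2, 0.5]
finger_gap: 1.004
gripper_force: 0.0
t: 33.53
tcp_pos: [0.5219, 0.0718, 0.1937]
tool_rot: [0.557, 0.831, 0.0, -0.0]
force: [0.1, -0.2, 0.0]
finger_gap: 1.0
gripper_force: 0.0
```

View pics/end.png

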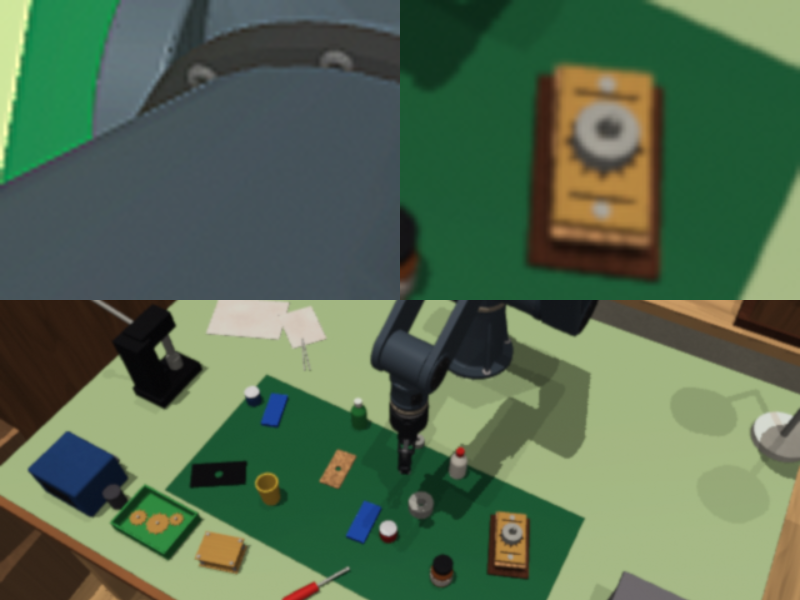

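The scene view shows the collar seated on the top dial (around crop (607,135)), the stack squared with the stand, and all bystanders in place. Handing in.

```bash
python3 -c "
from station import ticket
print(ticket.sign_off())"
```

```text
the job is handed in; nothing more can be done
None
```

I packed the separator, second dial and collar onto the post, released everything and handed the job in at about 34 s; the last picture shows the stack squared and the collar home, and the hand-in returned no verdict.

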